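# Bed a model-car tyre in the screw press and ease it off

## Robot

A 7-joint arm with a two-finger parallel gripper is mounted at the origin on the work surface. World frame = base frame: x ahead of the robot, y to its left, z up, the work surface at z = 0. Lengths are in m, angles in rad, forces in N, time in s.
With the tool pointing down it reaches from about 0.425 to 1.025 m from the base axis. Payload 3.6 kg.
Tool frame: the origin (TCP) lies midway between the tips of the shut fingers; the grasp point (between the pads) lies 19 mm behind it; z points along the fingers, y is the direction in which the jaws open and shut (so a half turn about z gives the same grasp; the last joint's range is limited). The gripper opens to 85 mm and grips with 20 to 120 N. Pads are 22 mm wide; open, the fingers measure 114 mm over their backs; the gripper's body (76 mm by 85 mm) begins 54 mm behind the grasp point. The pads swing forward as they close: fully open they stand 13 mm farther back than shut.
Start: joints at [1.159, 0.591, 0.048, 1.609, -0.033, 0.943, -0.034], TCP at [0.227, -0.689, 0.231] pointing down, gripper open.
Joint ranges: [-2.69, 2.69], [-0.47, 2.24], [-1.27, 1.36], [0.19, 2.51], [-1.53, 4.68], [0.08, 2.07], [-3.09, 3.09]. Speed limits (rad/s): [2.57, 2.57, 3.14, 3.14, 3.14, 3.14, 3.14].

## Interface

Orientations are given as a unit quaternion [x, y, z, w].
In Python, from station import robot gives the robot as it stands.
- The arm moves only by the shell command python3 -m crank 'ROWS' [OPENING] [FORCE]. ROWS is JSON, a list that holds one entry, the list of rows, each a list of 4 numbers: the shift along the world's x, y, z in mm, then the turn about the world's z in degrees. In form: [[[tx, ty, tz, yaw], ...]]. A call has 1 to 8 rows; each row shifts and turns the commanded pose from where the row before left it; what a row does not reach is not made up. A row lasts 1/8 s, in which the tool goes at most 62.5 mm and 10.7 degrees, less where a joint would pass 70% of its speed; a pose out of reach is approached as far as the arm can. A call is refused whole if a number of a shift passes 62.5 or a number of a turn 10.7, either way. A call with a gripper value outside its range is refused whole. OPENING is the opening, from 0 (shut) to 1 (fully open), set as the call begins (- or left out, the last holds). The fingers move at their own pace and stop on an object; FORCE is the grip in N (left out, the last holds). Time passes only in rows, so rows that do not move let the fingers close. It gives the time, the measured TCP pose, the force and the opening at its end, in the units of the state.
- robot.read_state(): the state, without advancing time (a new reading comes with each control period).
- robot.capture(name): name is "scene" or "top" or "wrist"; returns (picture, depth): 400x640x3 uint8, blue, green, red; 400x640 float32, m along the optical axis (not along the pixel's ray), 0 where there is no reading.
- robot.camera_model(name): a dict with "fx", "fy", "cx", "cy" (pixels), "position" and "orientation" of the camera in the world; the wrist camera has in their place "hand_eye" (4x4, takes a point from camera to tool coordinates, whose origin is the TCP and whose axes are the flange's). Camera axes: x right, y up, looking along -z (the intrinsics and any distortion apply to the point x, -y, -z); pixel columns grow to the right and rows downward; lengths in m; the calibration is good to about 2 mm. A picture is of the moment at which its call begins: read the wrist's pose just before it. camera_model takes no time and is no camera call.
- robot.sign_off(): hands the job in, once; it reports no verdict.
The state is a dict: "time_s": time; "joints": joint angles; "qd": joint speeds; "joint_efforts": joint torques, N m; "ee_pos": TCP position; "ee_rot": TCP orientation; "force": force on the tool from outside, world axes, zero at the start; "wrist_torque": the same for the moment, N m; "width": finger opening in m.
Only numpy, scipy, OpenCV 4.12 (cv2) and the standard library are available. Lean on these libraries where they do the work, as an engineer would, in place of code of your own. Each camera call takes 0.05 s, during which the arm holds its last target.

## Task

A freshly glued tyre sits in the small screw press with the red handwheel. Crank the red handwheel clockwise (seen from above) until it comes up against its stop, so the tyre is pressed fully home, then back it off a quarter turn and let go. Leave the handwheel of the empty press, the blue one, as it is.

Things in the scene. Friction and masses are not known exactly. Their poses are not given: they have to be found in the camera images.
- red_wheel_knob (a point): Centre of the upright black crank knob on the red handwheel's rim: round, 22 mm across, 50 mm tall, centre 190 mm above the bench, 60 mm from the wheel's axis; goes round with the wheel. It spins freely on its pin, so a hand holding it can circle without turning. Rim top 163 mm and hub top 164 mm above the bench.
- red_wheel_hub (a point): Centre of the red handwheel (130 mm across) on its upright axis, 158 mm above the bench; stays there as it turns. Under the grey cross-beam (top at 130 mm) a steel disc goes down 8 mm per clockwise turn onto a black tyre with yellow rim. The press is bolted down (foot 130 x 200 mm), on the left or the right, heading varies.
- red_wheel (a joint): Angle of the red handwheel in rad, growing clockwise seen from above (pressing down). A firm stop, the disc bearing on the tyre, is at 18.85; it starts about 1.15 to 2.15 turns short of it. Friction 0.15 N m (some 2.5 N at the knob) all the way to the stop, so it stays where it is left.
- blue_wheel_knob (a point): Centre of the black crank knob of the blue handwheel, same sizes: the same kind of press with no tyre in it, on the other side of the bench, its wheel axis 0.3 m or more from the red one's. It is to stay as it is.

How it is judged:
On the way:
1. the red handwheel is cranked clockwise up against its stop (within 8 degrees) (value of joint red_wheel above 18.71 rad), for 0.1 s.
At the end, for the whole second after the job is handed in: After having been at its stop, the red handwheel stands still a quarter turn back from it (90 degrees, give or take 22), released (value of joint red_wheel between 16.89 and 17.67 rad and velocity of joint red_wheel between -0.1 and 0.1 rad/s); the robot touches nothing.
It fails at once if the blue handwheel of the empty press is turned (more than about 11 degrees from its start) (distance of blue_wheel_knob from where it was at the start of the episode above 0.012 m).
It also fails if it takes over 72 s, if anything falls off the work surface, if the arm or the gripper's body presses on something with over 40 N, if the wrist force passes 120 N, or if a joint passes its speed limit or range.

## Working session

There is one attempt and no reset: what is moved stays moved. The work goes in short steps, Python scripts to look and compute and a shell command to move; the robot and the scene stay as the last step left them, time stands still between calls to the robot, and variables do not carry over. Pictures are saved under pics/ and viewed, and the job is handed in when it is done.

```bash
mkdir -p pics; ls; python3 - <<'E'
from station import robot
import cv2,numpy as np
s=robot.read_state();print(s)
for n in["scene","top"]:
    p,d=robot.capture(n);cv2.imwrite(f"pics/{n}0.png",p);np.save(f"pics/{n}0.npy",d);print(robot.camera_model(n))
print(robot.camera_model("wrist"))
E
```

```text
pics
{'time_s': 0.0, 'joints': array([ 1.15953281,  0.59211291,  0.04831994,  1.60985659, -0.03329291,
        0.94273871, -0.03366662]), 'qd': array([-0.00172449,  0.00012462, -0.0028228 ,  0.00277194, -0.0009083 ,
        0.0003317 , -0.00033162]), 'joint_efforts': array([ 2.22135018e-04, -5.48688376e+01,  1.54674020e+00, -1.98124123e+01,
        9.45569656e-03,  8.72922043e-03, -1.64473576e-06]), 'ee_pos': array([ 0.22624458, -0.68789338,  0.23013315]), 'ee_rot': array([ 9.87396213e-01,  1.58263651e-01, -2.54519015e-04, -1.12688293e-03]), 'force': array([ 0.40836958,  0.09494231, -0.09009696]), 'wrist_torque': array([-0.00506095,  0.01288009,  0.03132648]), 'width': 0.085164115753361}
{'fx': 511.05643324942446, 'fy': 511.05643324942446, 'cx': 325.54405384787515, 'cy': 202.00329534472849, 'position': array([ 1.2383473 , -0.14672693,  1.0792841 ]), 'orientation': array([0.25643815, 0.21067715, 0.59305152, 0.73358333])}
{'fx': 439.71692084383415, 'fy': 439.71692084383415, 'cx': 319.40065155817854, 'cy': 205.75018147383236, 'position': array([ 0.4638406 , -0.01333837,  1.10307696]), 'orientation': array([ 0.04757625, -0.04861033, -0.69774093,  0.71311368])}
{'fx': 298.7646561014556, 'fy': 298.7646561014556, 'cx': 320.32520548315415, 'cy': 203.04798636268762, 'hand_eye': array([[ 9.25590099e-05,  9.44576742e-01,  3.28290680e-01,
         8.48585114e-02],
       [ 9.99999597e-01,  2.05629840e-04, -8.73592076e-04,
         4.25954316e-04],
       [-8.92681117e-04,  3.28290629e-01, -9.44576342e-01,
        -1.41093530e-01],
       [ 0.00000000e+00,  0.00000000e+00,  0.00000000e+00,
         1.00000000e+00]])}
```

View pics/scene0.png

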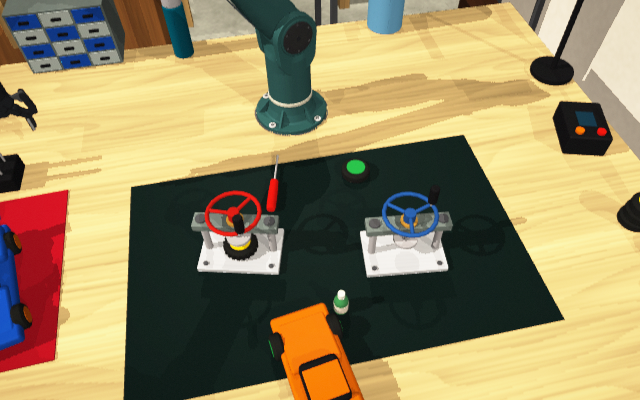

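View pics/top0.png

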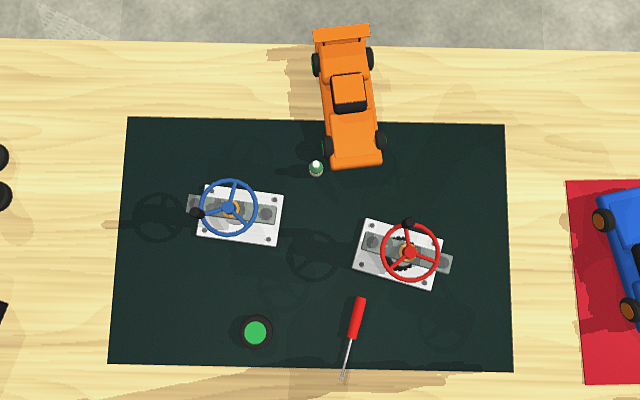

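The top view shows the red wheel hub at about (409,252) with its knob at (408,222), and the blue hub at (229,208) with its knob at (196,212). I'll turn these into positions next.

```bash
cat > h.py <<'E'
import numpy as np,cv2
from scipy.spatial.transform import Rotation as R
from station import robot
def ray(n,px):
    m=robot.camera_model(n);r=R.from_quat(m['orientation'])
    px=np.atleast_2d(px).astype(float)
    v=np.c_[(px[:,0]-m['cx'])/m['fx'],-(px[:,1]-m['cy'])/m['fy'],-np.ones(len(px))]
    return np.array(m['position']),r.apply(v)
def onz(n,px,z):
    o,v=ray(n,px);return o+v*((z-o[2])/v[:,2])[:,None]
def cloud(n,d):
    vv,uu=np.mgrid[0:400,0:640];o,v=ray(n,np.c_[uu.ravel(),vv.ravel()])
    return (o+v*d.ravel()[:,None]).reshape(400,640,3)
def circ(P):
    A=np.c_[2*P[:,:2],np.ones(len(P))];s=np.linalg.lstsq(A,(P[:,:2]**2).sum(1),rcond=None)[0]
    return s[:2],np.sqrt(s[2]+s[0]**2+s[1]**2)
E
cat > look.py <<'E'
from h import *
def measure(n,p,d):
    C=cloud(n,d);out={}
    hsv=cv2.cvtColor(p,cv2.COLOR_BGR2HSV);h,s,v=cv2.split(hsv)
    z=C[...,2];ok=(d>0)
    for name,m in(("red",((h<8)|(h>172))),("blue",(h>100)&(h<125))):
        M=m&(s>120)&(v>60)&ok&(z>.145)&(z<.175)&(abs(C[...,0]-.5)<.25)&(abs(C[...,1])<.35)
        P=C[M]
        if len(P)<50: print(n,name,"few");continue
        c=np.median(P,0)[:2]
        for _ in range(6):
            r=np.hypot(*(P[:,:2]-c).T);c,rad=circ(P[(r>.048)&(r<.075)])
        dk=np.hypot(C[...,0]-c[0],C[...,1]-c[1])
        K=ok&(v<70)&(s<150)&(z>.175)&(z<.225)&(dk<.09)&(dk>.03)
        k=C[K];T=k[k[:,2]>.209]
        print(n,name,"hub",c.round(4),"rad",round(rad,4),len(P),"z",np.median(P[:,2]).round(4),"knob",len(k),k.mean(0).round(4) if len(k) else '',"top",len(T),T.mean(0).round(4) if len(T) else '')
E
python3 - <<'E'
from look import *
for n in["scene","top"]:
    measure(n,cv2.imread(f"pics/{n}0.png"),np.load(f"pics/{n}0.npy"))
print(onz("top",[[409,252]],.164),onz("top",[[408,222]],.21),onz("scene",[[233,213]],.164),onz("scene",[[239,218]],.215))
E
```

```text
scene red hub [ 0.5017 -0.2101] rad 0.0592 805 z 0.1606 knob 156 [ 0.5644 -0.1993  0.2003] top 60 [ 0.561  -0.1995  0.2131]
scene blue hub [0.5892 0.1815] rad 0.059 887 z 0.1604 knob 154 [0.5749 0.2367 0.1999] top 56 [0.5716 0.2387 0.2126]
top red hub [ 0.4986 -0.2078] rad 0.0591 1062 z 0.1625 knob 116 [ 0.5568 -0.1948  0.2097] top 85 [ 0.5574 -0.1966  0.215 ]
top blue hub [0.586 0.184] rad 0.0593 1002 z 0.1626 knob 128 [0.5669 0.2385 0.2078] top 87 [0.568  0.2404 0.2149]
[[ 0.49744007 -0.20592712  0.164     ]] [[ 0.55669283 -0.19482144  0.21      ]] [[ 0.50535335 -0.20948813  0.164     ]] [[ 0.56226745 -0.19484959  0.215     ]]
```

```bash
python3 -m crank '[[[0,0,40,0],[20,30,30,0],[32,47,0,0],[32,47,0,0],[32,47,0,0],[32,47,0,0],[32,47,0,0],[32,47,0,0]]]' 1 30; python3 -m crank '[[[32,47,0,0],[32,47,0,0],[32,47,0,0],[10,15,0,0],[0,0,0,0],[0,0,0,0]]]'
python3 - <<'E'
from look import *
s=robot.read_state()
p,d=robot.capture("wrist");cv2.imwrite("pics/w1.png",p)
T=np.eye(4);T[:3,:3]=R.from_quat(s['ee_rot']).as_matrix();T[:3,3]=s['ee_pos']
T=T@robot.camera_model("wrist")['hand_eye']
m=robot.camera_model("wrist")
import h,look
robot_cm=robot.camera_model
class F: pass
f=F();f.camera_model=lambda n:dict(m,position=T[:3,3],orientation=R.from_matrix(T[:3,:3]).as_quat())
h.robot=f
measure("wrist",p,d)
print(s['ee_pos'],s['joints'].round(3),s['force'])
E
```

```text
time_s: 1.1
ee_pos: [0.4391, -0.3749, 0.301]
ee_rot: [0.987, 0.158, -0.0, -0.0]
force: [0.5, -0.1, 0.1]
width: 0.0852
time_s: 1.85
ee_pos: [0.543, -0.2232, 0.301]
ee_rot: [0.988, 0.157, -0.001, 0.001]
force: [0.2, -1.5, 0.1]
width: 0.0856
wrist red hub [ 0.5    -0.2102] rad 0.0589 4482 z 0.1608 knob 518 [ 0.5616 -0.1988  0.2056] top 328 [ 0.5588 -0.1988  0.2129]
wrist blue few
[ 0.54300818 -0.2231832   0.30103764] [ 0.373  0.344 -0.08   1.852  0.035  0.948 -0.98 ] [ 0.18272065 -1.52988592  0.0852769 ]
```

View pics/w1.png

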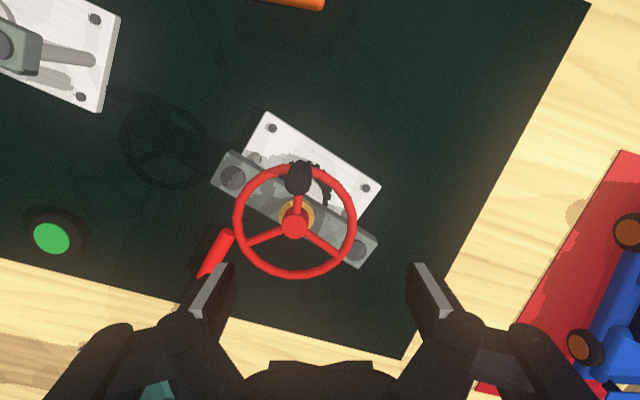

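The wrist view shows the knob at (299,180) and the hub at (295,224). All three cameras agree on the hub at about (0.500,-0.2095) and the knob at (0.559,-0.1985). I'll go over the knob, lower and grip it.

```bash
python3 -m crank '[[[16,25,0,0],[0,0,0,0],[0,0,-40,0],[0,0,-40,0],[0,0,-25,0],[0,0,-15,0],[0,0,-5,0],[0,0,0,0]]]' 1 30; python3 -m crank '[[[0,0,0,0],[0,0,0,0],[0,0,0,0],[0,0,0,0],[0,0,0,0],[0,0,0,0]]]' 0 30
python3 - <<'E'
from look import *
for n in["top","scene"]:
    p,d=robot.capture(n);measure(n,p,d);
cv2.imwrite("pics/s2.png",p)
p,d=robot.capture("wrist");cv2.imwrite("pics/w2.png",p)
s=robot.read_state();print(s['ee_pos'],s['width'],s['force'],s['joints'])
E
```

```text
time_s: 2.9
ee_pos: [0.5608, -0.1963, 0.1768]
ee_rot: [0.987, 0.158, 0.0, 0.0]
force: [-0.3, -0.3, -0.2]
width: 0.085
time_s: 3.65
ee_pos: [0.561, -0.1961, 0.1768]
ee_rot: [0.987, 0.158, 0.0, 0.0]
force: [-1.0, -0.3, 5.1]
width: 0.0215
top red hub [ 0.4971 -0.2066] rad 0.0579 684 z 0.1626 knob 2 [ 0.5457 -0.1807  0.2032] top 1 [ 0.5429 -0.1799  0.2237]
top blue hub [0.5859 0.184 ] rad 0.0593 991 z 0.1627 knob 131 [0.567  0.2383 0.2075] top 86 [0.5681 0.2405 0.2148]
scene red hub [ 0.5007 -0.2102] rad 0.0604 295 z 0.1603 knob 270 [ 0.5664 -0.1954  0.205 ] top 128 [ 0.565  -0.1944  0.2166]
scene blue hub [0.5891 0.1814] rad 0.0591 862 z 0.1604 knob 158 [0.5752 0.2364 0.1999] top 55 [0.572  0.2383 0.2137]
[ 0.56096971 -0.19607552  0.17680661] 0.021127547440330983 [-0.57273011 -0.9389907   5.74690349] [ 0.32105812  0.49566264 -0.08412244  1.95297571  0.06301747  0.69437259
 -1.05452822]
```

View pics/w2.png

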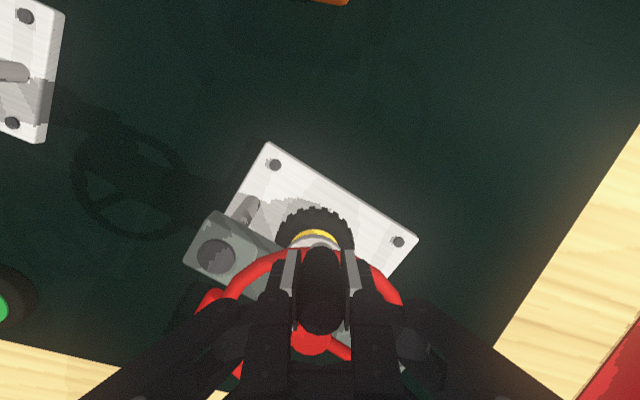

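Width 21 mm, and the knob sits between the pads at (322,290), so it's gripped. Next I'll work out the circle steps of 15° clockwise.

```bash
cat > steps.py <<'E'
import numpy as np,sys
def steps(x0,y0,a1,n,cx=500,cy=-209.5,r=60,st=15):
    # start x0,y0 (mm); waypoints a1,a1-st,...
    p=np.array([x0,y0]);o=[]
    for i in range(n):
        a=np.radians(a1-st*i);q=np.array([cx,cy])+r*np.array([np.cos(a),np.sin(a)])
        d=np.round(q-p);p=p+d;o.append([int(d[0]),int(d[1])])
    return o
if __name__=="__main__":
    a=list(map(float,sys.argv[1:]))
    for i,s in enumerate(steps(a[0],a[1],a[2],int(a[3]),*a[4:])): print(a[2]-(a[6+1] if len(a)>7 else 15)*i,s)
E
python3 steps.py 560.5 -196 0 24
```

```text
0.0 [0, -14]
-15.0 [-3, -15]
-30.0 [-6, -14]
-45.0 [-9, -13]
-60.0 [-12, -9]
-75.0 [-15, -6]
-90.0 [-16, -2]
-105.0 [-15, 2]
-120.0 [-14, 6]
-135.0 [-13, 9]
-150.0 [-9, 12]
-165.0 [-6, 15]
-180.0 [-2, 16]
-195.0 [2, 15]
-210.0 [6, 14]
-225.0 [9, 13]
-240.0 [12, 9]
-255.0 [15, 6]
-270.0 [16, 2]
-285.0 [15, -2]
-300.0 [14, -6]
-315.0 [13, -9]
-330.0 [9, -12]
-345.0 [6, -15]
```

```bash
python3 -m crank '[[[0,-14,0,0],[-3,-15,0,0],[-6,-14,0,0],[-9,-13,0,0],[0,0,0,0]]]' 0 40
```

```text
time_s: 4.42
ee_pos: [0.5397, -0.2551, 0.1768]
ee_rot: [0.988, 0.156, -0.002, 0.001]
force: [-1.2, -1.4, 7.5]
width: 0.0206
```

```bash
python3 -m crank '[[[-12,-9,0,0],[-15,-6,0,0],[-16,-2,0,0],[-15,2,0,0],[-14,6,0,0],[-13,9,0,0],[-9,12,0,0],[0,0,0,0]]]'
python3 - <<'E'
from look import *
for n in["top","scene"]:
    p,d=robot.capture(n);cv2.imwrite(f"pics/{n}3.png",p)
s=robot.read_state();print(s['ee_pos'],s['force'])
E
```

```text
time_s: 5.42
ee_pos: [0.4498, -0.2381, 0.1768]
ee_rot: [0.987, 0.159, 0.002, -0.0]
force: [5.4, 5.8, 5.5]
width: 0.021
[ 0.44998099 -0.23830093  0.17681598] [5.62043134 6.25375016 5.55623706]
```

View pics/scene3.png

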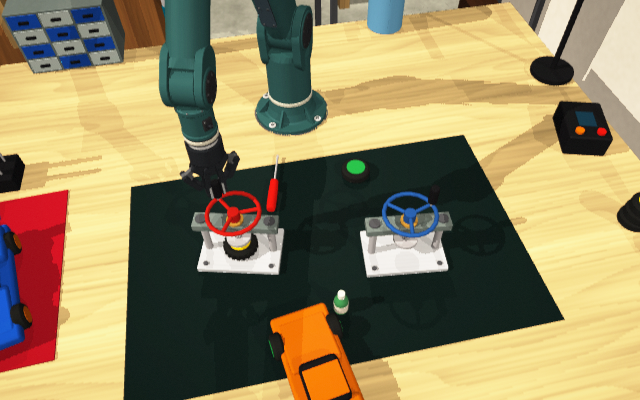

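The scene view shows the gripper still holding the knob at the near side of the red wheel (218,190). The blue wheel is undisturbed. Continuing.

```bash
python3 -m crank '[[[-6,15,0,0],[-2,16,0,0],[2,15,0,0],[6,14,0,0],[9,13,0,0],[12,9,0,0],[0,0,0,0]]]'
python3 -m crank '[[[15,6,0,0],[16,2,0,0],[15,-2,0,0],[14,-6,0,0],[13,-9,0,0],[9,-12,0,0],[6,-15,0,0],[0,0,0,0]]]'
```

```text
time_s: 6.4
ee_pos: [0.4694, -0.158, 0.1768]
ee_rot: [0.987, 0.158, -0.0, 0.0]
force: [1.8, 2.4, 8.5]
width: 0.021
time_s: 7.4
ee_pos: [0.5605, -0.1948, 0.177]
ee_rot: [0.987, 0.158, 0.003, 0.001]
force: [6.9, 0.4, 2.0]
width: 0.021
```

One full turn is done. From here the stop could come at any point, so I'll use shorter calls.

```bash
python3 steps.py 558 -194 0 24 | head -24;  python3 -m crank '[[[2,-16,0,0],[-2,-15,0,0],[-6,-14,0,0],[0,0,0,0]]]'
```

```text
0.0 [2, -16]
-15.0 [-2, -15]
-30.0 [-6, -14]
-45.0 [-10, -13]
-60.0 [-12, -9]
-75.0 [-14, -6]
-90.0 [-16, -2]
-105.0 [-16, 2]
-120.0 [-14, 6]
-135.0 [-12, 9]
-150.0 [-10, 12]
-165.0 [-6, 15]
-180.0 [-2, 16]
-195.0 [2, 15]
-210.0 [6, 14]
-225.0 [10, 13]
-240.0 [12, 9]
-255.0 [14, 6]
-270.0 [16, 2]
-285.0 [16, -2]
-300.0 [14, -6]
-315.0 [12, -9]
-330.0 [10, -12]
-345.0 [6, -15]
time_s: 7.9
ee_pos: [0.5514, -0.2424, 0.1769]
ee_rot: [0.988, 0.157, 0.001, 0.002]
force: [3.6, -3.8, 4.3]
width: 0.0205
```

```bash
python3 -m crank '[[[-10,-13,0,0],[-12,-10,0,0],[0,0,0,0]]]'
```

```text
time_s: 8.28
ee_pos: [0.5267, -0.2631, 0.1768]
ee_rot: [0.988, 0.157, -0.002, -0.0]
force: [-2.1, -0.0, 11.1]
width: 0.021
```

```bash
python3 -m crank '[[[-14,-5,0,0],[-16,-2,0,0],[0,0,0,0]]]'
```

```text
time_s: 8.65
ee_pos: [0.4964, -0.2681, 0.1767]
ee_rot: [0.987, 0.158, -0.002, -0.001]
force: [-2.0, 1.5, 12.1]
width: 0.0207
```

```bash
python3 -m crank '[[[-16,2,0,0],[-14,6,0,0],[0,0,0,0]]]'
```

```text
time_s: 9.02
ee_pos: [0.4681, -0.2579, 0.1767]
ee_rot: [0.987, 0.159, -0.001, -0.002]
force: [0.1, 5.4, 10.8]
width: 0.0209
```

```bash
python3 -m crank '[[[-12,9,0,0],[-10,12,0,0],[0,0,0,0]]]'
```

```text
time_s: 9.4
ee_pos: [0.4491, -0.2367, 0.1768]
ee_rot: [0.987, 0.159, 0.002, -0.001]
force: [6.0, 6.0, 5.5]
width: 0.0208
```

```bash
python3 -m crank '[[[-6,14,0,0],[-2,15,0,0],[0,0,0,0]]]'
```

```text
time_s: 9.78
ee_pos: [0.442, -0.2095, 0.1769]
ee_rot: [0.987, 0.159, 0.003, 0.0]
force: [7.4, 1.7, 3.3]
width: 0.0208
```

```bash
python3 -m crank '[[[2,15,0,0],[6,14,0,0],[0,0,0,0]]]'
```

```text
time_s: 10.15
ee_pos: [0.4484, -0.1816, 0.1768]
ee_rot: [0.987, 0.159, 0.001, 0.0]
force: [5.0, 0.3, 6.5]
width: 0.021
```

```bash
python3 -m crank '[[[10,13,0,0],[12,9,0,0],[0,0,0,0]]]'
```

```text
time_s: 10.52
ee_pos: [0.4683, -0.1588, 0.1767]
ee_rot: [0.987, 0.159, -0.001, -0.001]
force: [-0.6, 3.4, 11.4]
width: 0.0208
```

```bash
python3 -m crank '[[[15,7,0,0],[16,2,0,0],[0,0,0,0]]]'
```

```text
time_s: 10.9
ee_pos: [0.5001, -0.1485, 0.1768]
ee_rot: [0.987, 0.159, -0.001, -0.001]
force: [1.3, 5.3, 10.8]
width: 0.0206
```

```bash
python3 -m crank '[[[16,-2,0,0],[14,-6,0,0],[0,0,0,0]]]'
```

```text
time_s: 11.28
ee_pos: [0.5319, -0.1564, 0.1769]
ee_rot: [0.987, 0.159, 0.001, -0.001]
force: [4.1, 5.0, 7.4]
width: 0.0209
```

```bash
python3 -m crank '[[[12,-9,0,0],[10,-12,0,0],[0,0,0,0]]]'
```

```text
time_s: 11.65
ee_pos: [0.5545, -0.1793, 0.1769]
ee_rot: [0.987, 0.158, 0.002, -0.0]
force: [5.9, 2.1, 5.1]
width: 0.021
```

```bash
python3 -m crank '[[[5,-15,0,0],[2,-15,0,0],[0,0,0,0]]]'
```

```text
time_s: 12.02
ee_pos: [0.562, -0.2111, 0.1769]
ee_rot: [0.987, 0.158, 0.003, 0.001]
force: [7.4, -1.9, 3.0]
width: 0.0206
```

```bash
python3 -m crank '[[[-2,-15,0,0],[-6,-14,0,0],[0,0,0,0]]]'
```

```text
time_s: 12.4
ee_pos: [0.5598, -0.2244, 0.177]
ee_rot: [0.987, 0.162, 0.008, -0.007]
force: [13.9, 20.8, 2.3]
width: 0.0212
```

The force has jumped (21 N against the motion) and progress has halted at about -14°, or 2.07 turns, so this looks like the stop. I'll hold and check that it doesn't move further.

```bash
python3 -m crank '[[[0,-5,0,0],[0,0,0,0],[0,0,0,0]]]'
python3 - <<'E'
from look import *
for n in["top","scene"]:
    p,d=robot.capture(n);cv2.imwrite(f"pics/{n}4.png",p)
p=p[120:320,150:350];cv2.imwrite("pics/crop4.png",cv2.resize(p,(600,600),interpolation=cv2.INTER_CUBIC))
s=robot.read_state();print(s['ee_pos'],s['force'])
E
```

```text
time_s: 12.78
ee_pos: [0.5598, -0.2245, 0.1769]
ee_rot: [0.986, 0.164, 0.007, -0.009]
force: [12.8, 27.7, 4.7]
width: 0.021
[ 0.55979768 -0.22453565  0.17693813] [13.98345425 28.14936169  4.38986813]
```

View pics/crop4.png

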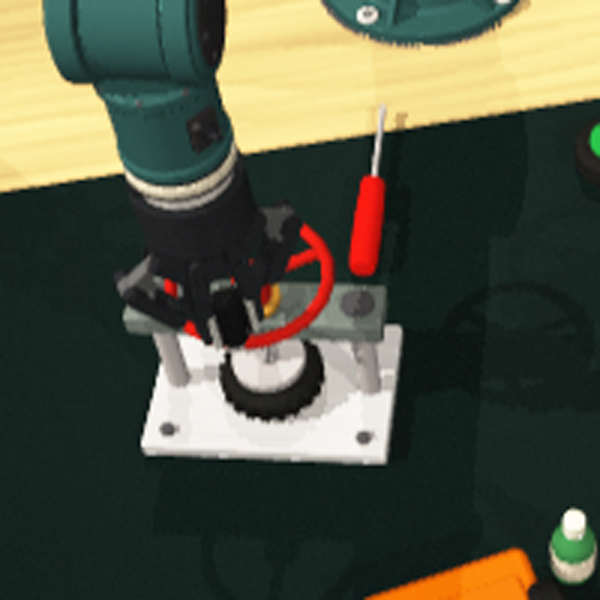

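The close-up shows the steel disc down on the tyre at (265,360) and the gripper holding the knob at (232,310). The force rises without any motion, so the wheel is at the stop. Now backing off 90° counterclockwise.

```bash
python3 -m crank '[[[7,20,0,0],[0,0,0,0],[0,0,0,0]]]'
```

```text
time_s: 13.25
ee_pos: [0.5602, -0.2232, 0.1769]
ee_rot: [0.987, 0.159, 0.002, 0.0]
force: [5.6, 0.6, 4.5]
width: 0.0206
```

```bash
python3 steps.py 559 -224 1 6 500 -209.5 60 -15
```

```text
1.0 [1, 16]
16.0 [-2, 15]
31.0 [-7, 14]
46.0 [-9, 13]
61.0 [-13, 9]
76.0 [-14, 6]
```

```bash
python3 -m crank '[[[1,16,0,0],[-2,15,0,0],[-7,14,0,0],[-9,13,0,0],[-13,9,0,0],[-14,6,0,0],[0,0,0,0],[0,0,0,0]]]'
```

```text
time_s: 14.25
ee_pos: [0.5121, -0.1492, 0.1767]
ee_rot: [0.987, 0.158, -0.002, -0.001]
force: [-1.5, 4.3, 13.6]
width: 0.0207
```

```bash
python3 -m crank '[[[0,0,0,0],[0,0,0,0],[0,0,0,0],[0,0,0,0],[0,0,0,0],[0,0,0,0]]]' 1 && python3 -m crank '[[[0,0,10,0],[0,0,25,0],[0,0,40,0],[0,0,40,0],[0,0,40,0],[0,-50,0,0],[0,-50,0,0],[0,0,0,0]]]'; python3 -m crank '[[[0,-60,0,0],[0,-60,0,0],[0,-60,0,0],[0,0,0,0],[0,0,0,0]]]'
python3 - <<'E'
from look import *
for n in["top","scene"]:
    p,d=robot.capture(n);cv2.imwrite(f"pics/{n}5.png",p);measure(n,p,d)
s=robot.read_state();print(s['ee_pos'],s['force'])
E
```

```text
time_s: 15.0
ee_pos: [0.5146, -0.1507, 0.1763]
ee_rot: [0.987, 0.158, -0.0, -0.0]
force: [0.4, 0.6, -0.3]
width: 0.0855
time_s: 16.0
ee_pos: [0.5133, -0.2561, 0.3321]
ee_rot: [0.988, 0.154, 0.0, 0.002]
force: [-0.1, 0.6, -0.2]
width: 0.0854
time_s: 16.62
ee_pos: [0.515, -0.4291, 0.3312]
ee_rot: [0.987, 0.159, 0.0, -0.001]
force: [0.6, 0.1, 0.1]
width: 0.0857
top red hub [ 0.4987 -0.2076] rad 0.0593 1048 z 0.1626 knob 100 [ 0.5079 -0.1468  0.2114] top 82 [ 0.5082 -0.1483  0.2151]
top blue hub [0.5859 0.184 ] rad 0.0593 997 z 0.1626 knob 130 [0.5668 0.2383 0.207 ] top 85 [0.5681 0.2404 0.2147]
scene red hub [ 0.5015 -0.2104] rad 0.059 843 z 0.1604 knob 154 [ 0.5156 -0.1512  0.2   ] top 60 [ 0.5121 -0.1511  0.2129]
scene blue hub [0.5891 0.1814] rad 0.0589 875 z 0.1603 knob 154 [0.5751 0.2367 0.2   ] top 57 [0.5719 0.2382 0.213 ]
[ 0.51562497 -0.42789818  0.33148081] [ 0.29359245  0.5534598  -0.92397644]
```

View pics/top5.png

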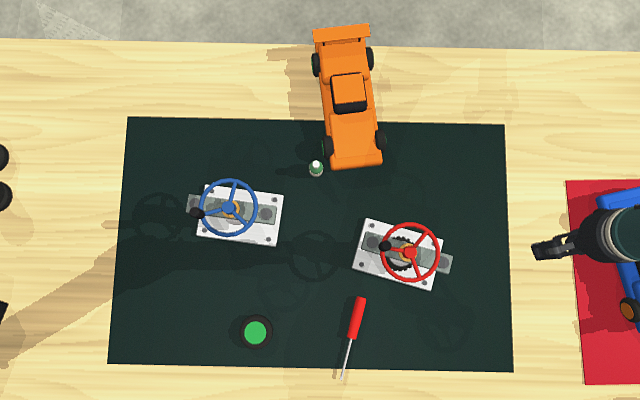

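The top view shows the red knob at (385,246), about 80° from the x axis against -14° at the stop. That is roughly 94° back, inside the ±22° band. The blue knob is unmoved at (196,212) and the gripper is clear of everything.

```bash
python3 -c "
from station import robot
print(abs(robot.read_state()['qd']).max());print(robot.sign_off())"
```

```text
0.004593868063264082
the job is handed in; nothing more can be done
None
```

I cranked the red handwheel clockwise about 2.07 turns to its stop, backed it off about a quarter turn, let go and moved the arm clear. The job was handed in at about 17 s; sign-off gives no verdict.

- **At the stop:** the knob halted at about -14°. The resisting force rose from 21 to 28 N with no further movement, and the picture showed the disc down on the tyre.
- **Backed off:** the final images put the red knob at about 80 to 81°, roughly 94° back from the stop. The arm's own position reading before release gave about 92°. The 2° or so between them is within calibration error, and both are well inside the ±22° allowed.
- **Blue wheel:** its knob position matches the first images to within 1 mm.
- **Arm at hand-in:** the tool force was about 1 N, within the sensor's noise. The gripper was open and about 0.2 m from the red press, and the arm was standing still.

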